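# Send the loaded tube rack out of the gated loader to the pick-up line

### The arm

A 6-joint arm with a two-finger parallel gripper is mounted at the origin on a cart in front of the work surface, level with it; the furniture and walls round the work are solid. World frame = base frame: x ahead of the robot, y to its left, z up, the work surface at z = 0. Lengths are in m, angles in rad, forces in N, time in s.
With the tool pointing down it reaches from about 0.3 to 0.825 m from the base axis. Payload 5.4 kg.
Tool frame: the origin (TCP) lies at the very end of the fingers, on their centre line; the grasp point (between the pads) lies 19 mm behind it; z points along the fingers, y is the line along which they close (so a half turn about z gives the same grasp; the last joint's range is limited). The gripper opens to 92 mm and grips with 3 to 60 N. Pads are 20 mm wide; open, the fingers measure 128 mm over their backs; the gripper's body (75 mm by 189 mm) begins 69 mm behind the grasp point.
Start: joints at [-1.465, 0.158, 1.597, -0, 1.386, -0.21], TCP at [0.179, -0.547, 0.175] pointing down, gripper open.
Joint ranges: [-2.91, 2.91], [-0.94, 2.29], [0.18, 2.7], [-1.29, 4.43], [0.17, 2.64], [-3, 3]. Speed limits (rad/s): [2.57, 2.57, 3.14, 3.14, 3.14, 3.14].

### API

Orientations are given as a rotation vector (axis times angle).
In Python, from rig import r gives the robot as it stands.
- The arm moves only by the tool advance, called after "Emit:" as a command line: name --argument value ..., lists and objects as JSON in quotes. Schema: {"type":"object","properties":{"increments":{"type":"array","items":{"type":"array","items":{"type":"array","items":{"type":"number"},"minItems":4,"maxItems":4},"minItems":1,"maxItems":20},"minItems":1,"maxItems":1},"jaw":{"type":"number"},"grip_force":{"type":"number"},"only":{"type":"string"},"quiet":{"type":"boolean"},"lines":{"type":"string"}},"required":["increments"],"additionalProperties":false}. increments is a list that holds a single list of rows (three levels of brackets), with 1 to 20 rows, each of 4 numbers: dx, dy, dz in m, then a turn about the tool's z in rad; each row is the pose to reach, as a shift and turn from the pose commanded when the call began, along the tool's axes at that moment; what a row does not reach only later rows make up. A row lasts 1/12 s, in which the tool goes at most 0.0417 m and 0.125 rad, less where a joint would pass 70% of its speed; a pose out of reach is approached as far as the arm can. jaw is the finger opening in m, set as the call begins (left out keeps the last). The fingers move at their own pace and stop on an object; grip_force is the grip in N (left out, the last holds). Time passes only in rows, so rows that do not move let the fingers close. The tool returns the time, the measured TCP pose, the force, the opening and the grip force at its end. only (a regular expression) keeps the lines of the reply that match it, lines (a string "A,B") keeps lines A to B, and quiet returns only ok. Input that does not fit is refused with a message, and nothing moves.
- r.sense(): the state, without advancing time (a new reading comes with each control period).
- r.grab_frame(name): name is "scene" or "top" or "wrist"; returns the picture (400x640x3 uint8, red, green, blue); there is no depth.
- r.camera_model(name): a dict with "vertical_fov" (degrees; the focal length in pixels is half the picture's height over the tangent of half this angle, whatever the lens; pixels are square), "cx", "cy" (the principal point, pixels), "eye" and "rotation" of the camera in the world; the wrist camera has in their place "mount" (4x4, takes a point from camera to tool coordinates, whose origin is the TCP and whose axes are the flange's). Camera axes: x right, y down, z forward; pixel columns grow to the right and rows downward; lengths in m; the calibration is good to about 2 mm. A picture is of the moment at which its call begins: read the wrist's pose just before it. camera_model takes no time and is no camera call.
- r.finish_job(): hands the job in; it is judged then, once.
Trained networks look in the newest picture that a camera, given by its name, has taken for a name from the list of things; names that differ only in an ending like _2 or _b are one class to them, and where a whole thing is asked for, a point or a joint stands for the part that bears it (a point fixed in the world has none). Each returns a list of dicts, best first, with "p" (0 to 1); they miss things now and then, are a little off and sometimes report something else, mostly with a low value. They report only what shows in the picture. A call takes as long as a camera call.
- r.cut_out(camera, query): "mask" (400x640 bool, what is visible of it) and "extent" ([left, top, right, bottom] in pixels, round what is visible of it).
The state is a dict: "time": time; "joint_pos": joint angles; "qvel": joint speeds; "joint_efforts": joint torques, N m; "tcp_pos": TCP position; "tcp_rot": TCP orientation; "ft_force": force on the tool from outside, world axes, zero at the start; "torque": the same for the moment, N m; "finger_gap": finger opening in m; "gripper_force": force on a finger pad.
Only numpy, scipy, OpenCV 4.12 (cv2) and the standard library are available. Lean on these libraries where they do the work, as an engineer would, in place of code of your own. Each camera call takes 0.05 s, during which the arm holds its last target. There are 200 camera calls.

### The job

Two tube racks stand behind the latched gate of the bench-top rack loader; one carries tubes, the other is empty. Work the black thumb lever to lift the latch bar out of its catch and swing the gate wide open, then push the rack with the tubes along its lane - slid, not lifted - until its leading end meets the scribed line on the plate, and do not overrun the line, for nothing stops the rack there. Finally shut the gate behind it so that the latch bar drops back into its catch, leaving the empty rack in the bay and the things round the loader undisturbed.

Things in the scene. Friction and masses are not known exactly. Their poses are not given: they have to be found in the camera images.
- loader: fixed rack loader: grey metal plate 124 x 690 mm, top face 10 mm above the worktop, two lanes along its length. Origin on the worktop, midway between the lanes, in the plane of the shut gate. +y runs along the lanes, out through the gate to the scribed line at y = +325 mm (plate ends at +355); +x toward the gate's hinge; z up. The bay is at y < 0, with 32 mm high steel sides at x = +-51 mm
- gate (a joint): steel gate across both lanes: 0 shut, grows as it swings outward (to loader +y, clockwise from above), stop at 1.9 rad; light friction, stays where left. Panel 4 mm thick, 84 mm long from the hinge axis, 24 to 46 mm above the worktop (latch lug to 56 mm). With its bar it sweeps a radius of 105 mm: a rack's tail must be farther out for it to shut. Clear of the lanes at 1.6 rad or more
- latch (a joint): gravity latch bar on the gate's inner face: 0 level, down in its catch; grows to 0.5 rad as it lifts; falls by its own weight. Must be above 0.22 rad to clear the catch while the gate is less than 0.35 rad open. Bar 10 mm high, 5 mm thick, reaching 42 mm from its pivot past the catch post; its tail carries the thumb lever. If the gate is pushed shut the bar rides up the ramp and drops in by itself
- thumb_lever (a point): centre of the black thumb lever knob: 20 mm along the gate, 14 mm thick square to it, 18 mm high. Gate shut: at loader x = +14, y = -7 mm, 71 mm above the worktop. It sits 30 mm toward the hinge from the latch pivot and 21 mm above it and turns about that pivot: pressed down, it lifts the bar. Can be pinched from above across its 14 mm, pressed down and led round with the gate
- gate_hinge (a point): on the gate's upright hinge axis (loader x = +46 mm, y = 0), 35 mm above the worktop
- gate_end (a point): mid-height of the gate panel near its free end, 82 mm from the hinge axis
- loaded_rack: white ten-place tube rack that carries sample tubes, 23 x 206 x 60 mm, about 100 mm high over the tubes, 0.13 to 0.25 kg; stands in one of the two lanes (either one), along the lane. Origin centre of underside (10 mm above the worktop on the plate); y along its length, toward the gate; z up. Its end faces are solid from 5 to 59 mm above its underside
- empty_rack: white ten-place tube rack without any tube, 23 x 206 x 60 mm, in the other lane; origin centre of underside, y along its length. It stays in the bay
- rack_front (a point): foot of the loaded rack's leading end face (the one toward the gate and the line), 103 mm from its middle
- rack_tail (a point): foot of the loaded rack's rear end face, the one to push on, 103 mm from its middle
- line_mark (a point): point of the scribed line midway between the lanes, on the plate's upper face; the line is a thin black line, 2 mm wide, square to the lanes; this point's y axis runs along the lanes, outward
- vial_a: small brown control vial with blue cap, 22 mm across, 48 mm high, standing on the worktop on the robot's side of the run-out; origin centre of underside
- vial_b: small brown control vial with green cap, 22 mm across, 48 mm high, beside the other; origin centre of underside
- timer: white bench timer, 72 x 64 x 20 mm, lying on the worktop beyond the bay; origin centre of underside
- strip_canister: white test-strip canister, 40 mm across, 111 mm high, standing beyond the bay; origin centre of underside
- latch_pivot (a point): level axis (square to the gate) on which the latch bar turns: 62 mm from the hinge axis, 7 mm inward of the panel's mid-plane, 50 mm above the worktop
- catch_top (a point): top of the fixed catch post, 53 mm above the worktop, at loader x = -50 mm, y = 0; post 14 mm along x, 8 mm along y; its ramped nose reaches out to y = +23 mm, the notch that takes the bar lies on its inner side to y = -18 mm
- bay_end (a point): top edge of the bay's end wall, at loader y = -321 mm, 34 mm above the worktop; behind a rack's tail there are 40 mm or more to it
- lane_hinge_side (a point): centre of the lane nearer the hinge, at the gate, on the plate (loader x = +20 mm). The lane is 27 mm wide between white guides that stand 20 mm above the worktop and run the whole length, under the gate too
- lane_catch_side (a point): the same for the other lane, nearer the catch (loader x = -20 mm)

How it is judged:
By the outcome, as a careful person would: the job done as asked, in the order asked, and still so for the second after the job is handed in, with the robot touching nothing.
It also fails if it takes over 72 s, if anything falls off the work surface, if the arm or the gripper's body presses on something with over 40 N, if the wrist force passes 120 N, or if a joint passes its speed limit or range.

## Working session

There is one attempt and no reset: what is moved stays moved. The work goes in short steps, Python scripts to look and compute and a tool call to move; the robot and the scene stay as the last step left them, time stands still between calls to the robot, and variables do not carry over. Pictures are saved under pics/ and viewed, at most 10 in all, crops included, and the job is handed in when it is done.

```bash
mkdir -p pics; ls
```

Create h.py:
```python
import numpy as np, cv2
from scipy.spatial.transform import Rotation as R
from rig import r
def cam(n):
    m=r.camera_model(n); f=200/np.tan(np.radians(m["vertical_fov"])/2)
    if "mount" in m:
        s=r.sense(); T=np.eye(4); T[:3,:3]=R.from_rotvec(s["tcp_rot"]).as_matrix(); T[:3,3]=s["tcp_pos"]
        W=T@np.array(m["mount"]); return f,m["cx"],m["cy"],W[:3,3],W[:3,:3]
    return f,m["cx"],m["cy"],np.array(m["eye"]),np.array(m["rotation"])
def ray(c,u,v):
    f,cx,cy,e,Q=c; d=Q@np.array([(u-cx)/f,(v-cy)/f,1]); return e,d/np.linalg.norm(d)
def onz(c,u,v,z):
    e,d=ray(c,u,v); return e+d*(z-e[2])/d[2]
def proj(c,p):
    f,cx,cy,e,Q=c; q=Q.T@(np.asarray(p)-e); return f*q[0]/q[2]+cx,f*q[1]/q[2]+cy
def tri(obs):
    A=np.zeros((3,3));b=np.zeros(3)
    for c,u,v in obs:
        e,d=ray(c,u,v);P=np.eye(3)-np.outer(d,d);A+=P;b+=P@e
    return np.linalg.solve(A,b)
```

Run:
```python
from h import *
for n in("scene","top"):
    c=cam(n);print(n,r.camera_model(n))
    im=r.grab_frame(n);cv2.imwrite(f"pics/{n}0.png",im[:,:,::-1])
    for q in("loaded_rack","empty_rack","thumb_lever","gate_hinge","gate_end","catch_top","line_mark","bay_end","latch_pivot","vial_a","timer","strip_canister","loader"):
        for o in r.cut_out(n,q)[:2]:
            ys,xs=np.nonzero(o["mask"]);print(n,q,round(o["p"],2),o["extent"],xs.mean().round(1),ys.mean().round(1))
print(r.sense())
```

```text
pics
scene {'vertical_fov': 42.40867881458197, 'cx': 324.05083106050074, 'cy': 198.9831239338819, 'eye': array([-0.40919928,  0.87028942,  0.78596077]), 'rotation': array([-0.89380498,  2.22749483, -1.31729793])}
scene loaded_rack 0.87 [334.2, 181.2, 365.8, 213.0] 346.5 196.0
scene empty_rack 0.95 [348.8, 192.5, 401.1, 221.0] 368.0 202.6
scene thumb_lever 0.66 [322.3, 197.1, 331.9, 217.6] 324.2 204.3
scene gate_hinge 0.62 [314.4, 196.5, 333.3, 220.0] 322.0 209.6
scene gate_end 0.6 [312.7, 199.9, 336.0, 222.6] 323.3 209.9
scene gate_end 0.2 [320.0, 198.7, 336.6, 219.9] 325.5 206.8
scene catch_top 0.85 [300.9, 199.1, 425.7, 240.8] 350.9 217.1
scene line_mark 0.77 [300.6, 197.5, 428.3, 238.6] 350.0 216.9
scene bay_end 0.93 [299.0, 197.0, 424.3, 238.8] 349.8 217.2
scene latch_pivot 0.41 [319.9, 197.6, 321.4, 208.3] 322.5 202.0
scene vial_a 0.56 [305.8, 232.4, 314.8, 252.7] 308.8 241.7
scene vial_a 0.48 [328.9, 227.9, 338.7, 246.4] 331.4 236.3
scene strip_canister 0.84 [333.8, 159.7, 346.1, 193.7] 339.1 174.8
scene loader 0.89 [296.7, 199.0, 427.1, 237.0] 350.2 217.0
top {'vertical_fov': 
[... 974 characters left out ...]
: 1.4, 'joint_pos': array([-1.46511636e+00,  1.58404487e-01,  1.59697508e+00, -5.94774588e-06,
        1.38620692e+00, -2.10102797e-01]), 'qvel': array([-1.46948287e-05, -1.88027711e-03, -1.79550544e-03,  4.07834509e-04,
       -1.76156514e-04, -1.44591091e-03]), 'joint_efforts': array([ 2.75637522e-04, -3.85569119e+01, -3.22358358e+01,  7.02167186e-02,
        3.07483168e-02, -2.71951131e-05]), 'tcp_pos': array([ 0.17854782, -0.54656799,  0.17491112]), 'tcp_rot': array([ 3.10250842e+00,  4.93972765e-01, -9.67722614e-06]), 'ft_force': array([ 0.18037534, -0.77413801,  0.45330469]), 'torque': array([0.01720934, 0.03346531, 0.07161762]), 'gripper_force': 0.0, 'finger_gap': 0.09232704257508217}
```

```bash
sed -i 's/np.array(m\["rotation"\])$/R.from_rotvec(m["rotation"]).as_matrix()/' h.py
```

Run:
```python
from h import *
a=cv2.imread("pics/top0.png")[145:285,205:445];b=cv2.imread("pics/scene0.png")[155:260,290:435]
a=cv2.resize(a,(768,448),interpolation=cv2.INTER_CUBIC)
cv2.imwrite("pics/a.png",a)
cv2.imwrite("pics/b.png",cv2.resize(b,None,fx=5.4,fy=5.4,interpolation=cv2.INTER_CUBIC))
c=cam("top");
r.grab_frame("top");o=r.cut_out("top","loader")[0]["mask"].astype(np.uint8)
rc=cv2.minAreaRect(cv2.findNonZero(o));print(rc)
for p in cv2.boxPoints(rc):print(p,onz(c,*p,0.01))
```

```text
((325.20550537109375, 212.3026123046875), (219.6051483154297, 41.70479202270508), 20.3341121673584)
[214.99948 193.6998 ] [0.56159571 0.31738321 0.01      ]
[229.49167 154.59396] [0.6885824  0.27565686 0.01      ]
[435.41153 230.90543] [ 0.44922716 -0.37710547  0.01      ]
[420.91934 270.01126] [ 0.32831732 -0.33022978  0.01      ]
```

View pics/a.png

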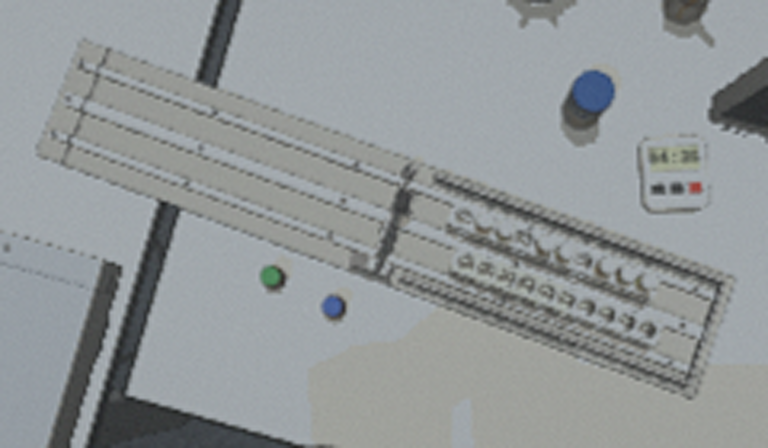

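View pics/b.png

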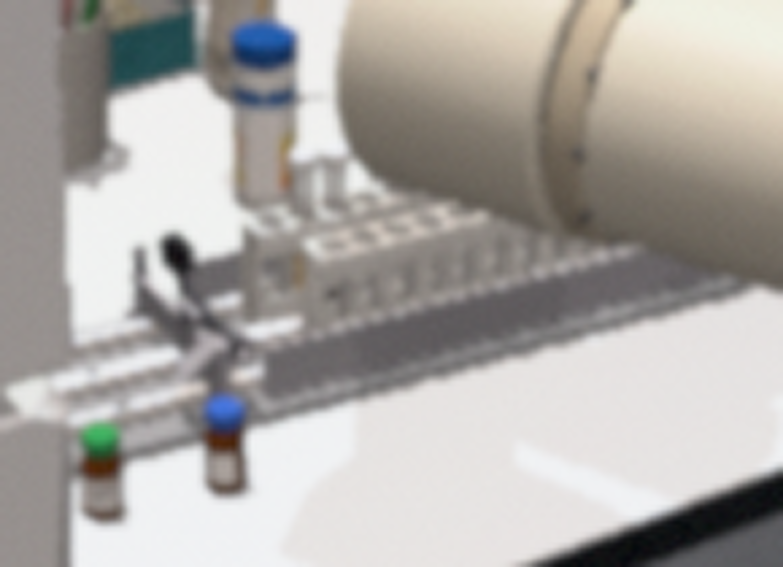

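Emit:
advance --increments '[[[0.46, -0.38, -0.105, -2.48], [0.46, -0.38, -0.105, -2.48], [0.46, -0.38, -0.105, -2.48], [0.46, -0.38, -0.105, -2.48], [0.46, -0.38, -0.105, -2.48], [0.46, -0.38, -0.105, -2.48], [0.46, -0.38, -0.105, -2.48], [0.46, -0.38, -0.105, -2.48], [0.46, -0.38, -0.105, -2.48], [0.46, -0.38, -0.105, -2.48], [0.46, -0.38, -0.105, -2.48], [0.46, -0.38, -0.105, -2.48], [0.46, -0.38, -0.105, -2.48], [0.46, -0.38, -0.105, -2.48], [0.46, -0.38, -0.105, -2.48], [0.46, -0.38, -0.105, -2.48], [0.46, -0.38, -0.105, -2.48], [0.46, -0.38, -0.105, -2.48], [0.46, -0.38, -0.105, -2.48], [0.46, -0.38, -0.105, -2.48]]]' --jaw 0.04

```text
time: 3.17
tcp_pos: [0.4978, -0.0423, 0.2799]
tcp_rot: [0.531, 3.096, -0.0]
ft_force: [0.4, -0.1, 0.8]
finger_gap: 0.0399
gripper_force: 0.0
```

Run:
```python
from h import *
print(r.sense()["joint_pos"].round(3),r.camera_model("wrist"))
c=cam("wrist");im=r.grab_frame("wrist");cv2.imwrite("pics/w1.png",im[:,:,::-1])
for q in("loaded_rack","empty_rack","thumb_lever","gate_hinge","gate_end","line_mark","vial_a"):
    for o in r.cut_out("wrist",q)[:2]:
        ys,xs=np.nonzero(o["mask"]);print(q,round(o["p"],2),o["extent"],xs.mean().round(1),ys.mean().round(1))
```

```text
[-0.327 -0.09   1.647  0.     1.585 -1.559] {'vertical_fov': 65.50698574531336, 'cx': 315.29724109588943, 'cy': 196.71556284035412, 'mount': array([[ 7.64353233e-05, -9.63233029e-01, -2.68667316e-01,
         7.58514214e-02],
       [ 9.99999997e-01,  7.97789648e-05, -1.52757984e-06,
         3.57717371e-04],
       [ 2.29054157e-05, -2.68667315e-01,  9.63233032e-01,
        -2.09294635e-01],
       [ 0.00000000e+00,  0.00000000e+00,  0.00000000e+00,
         1.00000000e+00]])}
loaded_rack 0.77 [120.3, 166.7, 287.5, 200.9] 205.3 182.3
loaded_rack 0.34 [370.4, 93.1, 389.7, 104.8] 380.5 100.4
thumb_lever 0.8 [305.7, 126.6, 320.9, 190.0] 314.4 163.3
gate_hinge 0.81 [306.0, 129.0, 322.7, 198.3] 316.0 165.1
gate_end 0.72 [306.8, 128.2, 324.9, 196.9] 315.9 170.0
line_mark 0.96 [93.0, 122.8, 552.7, 207.9] 355.2 159.9
vial_a 0.83 [371.5, 95.1, 393.4, 109.9] 380.9 100.5
vial_a 0.49 [326.3, 85.5, 345.2, 101.8] 334.9 95.8
```

View pics/w1.png

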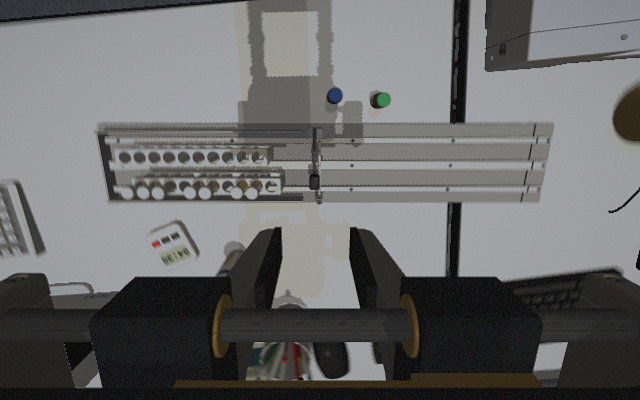

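Run:
```python
from h import *
im=cv2.imread("pics/w1.png")
f=lambda a:cv2.resize(a,None,fx=6,fy=6,interpolation=cv2.INTER_CUBIC)
t=np.hstack([f(im[115:213,258:338]),np.zeros((588,10,3),np.uint8),f(im[115:213,515:560])])
print(t.shape);cv2.imwrite("pics/w1c.png",t)
```

```text
(588, 760, 3)
```

View pics/w1c.png

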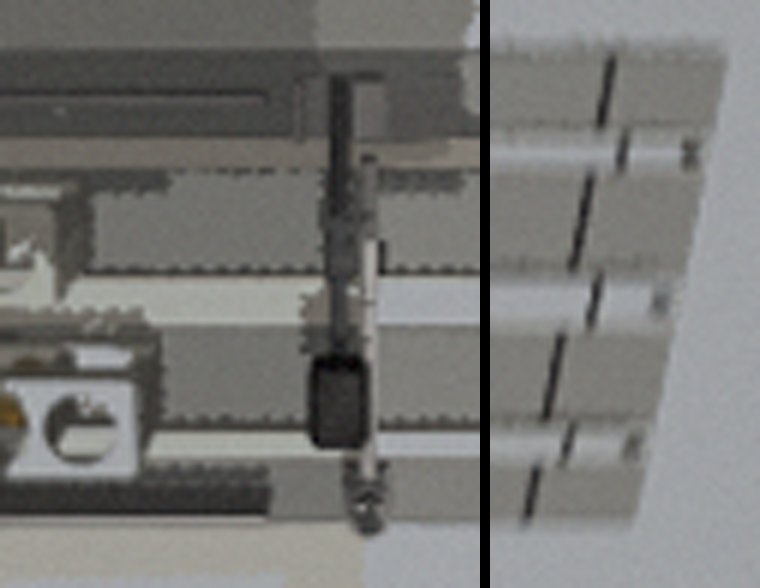

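Add to h.py:
```python
def L2W(P,p):
    x,y,t=P; Q=np.array([[np.cos(t),-np.sin(t)],[np.sin(t),np.cos(t)]]); return np.r_[Q@np.array(p[:2])+[x,y],p[2]]
def W2L(P,w):
    x,y,t=P; Q=np.array([[np.cos(t),-np.sin(t)],[np.sin(t),np.cos(t)]]); return np.r_[Q.T@(np.array(w[:2])-[x,y]),w[2]]
def t2l(P):
    s=r.sense();M=R.from_rotvec(s["tcp_rot"]).as_matrix();a=np.arctan2(M[1,0],M[0,0])-P[2]
    return W2L(P,s["tcp_pos"]).round(4),np.degrees(a).round(2)
```

Run:
```python
from h import *
from scipy.optimize import least_squares
c=cam("wrist")
ob=[((-.062,.325,.01),535.3,124),((.062,.325,.01),521.3,202.3),((-.062,.355,.01),554,122.5),((.062,.355,.01),539.2,202.5),
((.014,-.007,.080),314.5,181.7)]
f=lambda P:np.concatenate([np.array(proj(c,L2W(P,p)))-[u,v] for p,u,v in ob])
s=least_squares(f,[.5036,-.038,-.345]);print(s.x,f(s.x).reshape(-1,2).round(1))
P=s.x
ct=cam("top")
for nm,p in dict(hinge=(.046,0,.05),gend=(-.036,0,.046),corner=(-.062,-.335,.01),lever=(.014,-.007,.08)).items(): print(nm,np.round(proj(c,L2W(P,p)),1),np.round(proj(ct,L2W(P,p)),1))
for nm,u,v,z in(("front_top",280.8,186,.07),("front_bot",284.7,188,.012),("empty_ft",268,150,.07),("vb",335,96,.048),("va",381,100,.048),("bayendL",107,160,.034)):print(nm,W2L(P,onz(c,u,v,z)).round(4))
print(t2l(P))
r.grab_frame("wrist")
for q in("timer","strip_canister","loaded_rack"):
  for o in r.cut_out("wrist",q)[:1]:print(q,o["p"],o["extent"])
r.grab_frame("top")
e=r.cut_out("top","strip_canister")
for o in e:print(o["p"],o["extent"])
print(W2L(P,onz(ct,388,176,.1)),W2L(P,onz(ct,414.6,198,.02)))
```

```text
[ 0.50336129 -0.0386191  -0.35072762] [[ 0.1 -0.9]
 [-0.8 -0. ]
 [ 1.4  0.7]
 [-0.1 -0.1]
 [-0.6  0.5]]
hinge [318.7 198.9] [331.9 197.5]
gend [319.1 142.2] [322.5 222.6]
corner [ 95.4 121.5] [421.5 269.5]
lever [313.9 182.2] [330.3 207. ]
front_top [ 0.0219 -0.0529  0.07  ]
front_bot [ 0.0392 -0.0534  0.012 ]
empty_ft [-0.0278 -0.0688  0.07  ]
vb [-0.0981  0.0211  0.048 ]
va [-0.0931  0.0835  0.048 ]
bayendL [-0.0078 -0.3118  0.034 ]
(array([-0.0039, -0.0056,  0.2799]), np.float64(180.21))
timer 0.93 [147.8, 219.7, 200.0, 271.7]
strip_canister 0.57 [217.5, 247.5, 245.6, 277.8]
loaded_rack 0.81 [121.9, 168.3, 285.5, 201.6]
0.73 [377.5, 168.5, 398.9, 184.7]
[ 0.15849061 -0.13590227  0.1       ] [ 0.13858479 -0.2407229   0.02      ]
```

Emit:
advance --increments '[[[-0.006, 0, 0.04, 0], [-0.012, -0.001, 0.08, 0], [-0.018, -0.001, 0.11, 0], [-0.018, -0.001, 0.11, 0], [-0.018, -0.001, 0.11, 0]]]' --jaw 0.03

```text
time: 4.28
tcp_pos: [0.5133, -0.0492, 0.169]
tcp_rot: [-0.54, -3.091, -0.001]
ft_force: [0.2, -0.1, 0.3]
finger_gap: 0.0302
gripper_force: 0.0
```

Run:
```python
from h import *
P=[ 0.50336129,-0.0386191,-0.35072762]
c=cam("wrist");im=r.grab_frame("wrist");cv2.imwrite("pics/w2.png",im[:,:,::-1])
print(t2l(P))
for q in("thumb_lever","loaded_rack"):
    for o in r.cut_out("wrist",q)[:2]:
        ys,xs=np.nonzero(o["mask"]);print(q,round(o["p"],2),o["extent"],xs.mean().round(1),ys.mean().round(1))
for p in((.014,-.007,.08),(.02,-.053,.07),(.046,0,.05)):print(np.round(proj(c,L2W(P,p)),1))
```

```text
(array([ 0.0145, -0.0064,  0.1712]), np.float64(180.28))
thumb_lever 0.87 [304.2, 118.1, 324.6, 201.7] 315.0 168.7
thumb_lever 0.63 [331.3, 61.3, 354.3, 87.2] 342.4 74.7
loaded_rack 0.67 [45.1, 172.9, 279.2, 215.9] 166.0 192.8
[314.4 191. ]
[269.6 194. ]
[320.7 212.2]
```

View pics/w2.png

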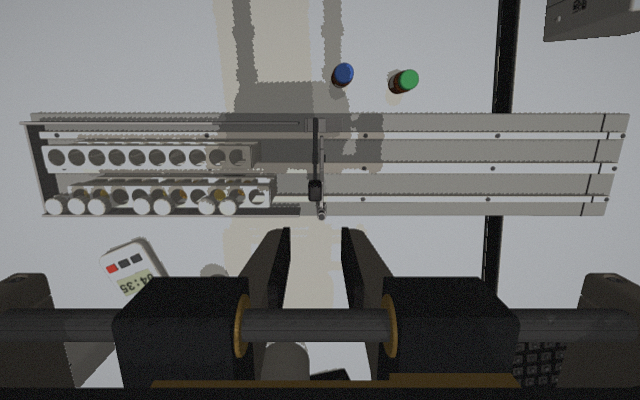

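Emit:
advance --increments '[[[0, 0, 0.04, 0], [0, 0, 0.08, 0], [0, 0, 0.1, 0], [0, 0, 0.106, 0], [0, 0, 0.106, 0]]]' --jaw 0.03

```text
time: 4.85
tcp_pos: [0.5145, -0.0495, 0.0643]
tcp_rot: [-0.54, -3.095, -0.0]
ft_force: [0.1, 0.0, 1.0]
finger_gap: 0.0298
gripper_force: 0.0
```

Emit:
advance --increments '[[[0, 0, 0, 0], [0, 0, 0, 0], [0, 0, 0, 0], [0, 0, 0, 0]]]' --jaw 0.0 --grip_force 12

```text
time: 5.18
tcp_pos: [0.5157, -0.0499, 0.0656]
tcp_rot: [0.54, 3.092, -0.001]
ft_force: [-0.5, -0.0, -0.2]
finger_gap: 0.0057
gripper_force: 0.0
```

Run:
```python
from h import *
P=[ 0.50336129,-0.0386191,-0.35072762]
print(t2l(P))
```

```text
(array([ 0.0155, -0.0064,  0.0656]), np.float64(180.29))
```

Run:
```python
from h import *
P=[ 0.50336129,-0.0386191,-0.35072762]
c=cam("wrist");im=r.grab_frame("wrist");print(t2l(P),r.sense()["finger_gap"],r.sense()["gripper_force"])
a=im[100:350,180:450,::-1];cv2.imwrite("pics/w3.png",cv2.resize(a,None,fx=2.3,fy=2.3))
for o in r.cut_out("wrist","thumb_lever")[:2]:
        ys,xs=np.nonzero(o["mask"]);print(round(o["p"],2),o["extent"],xs.mean().round(1),ys.mean().round(1))
print(proj(c,L2W(P,(.014,-.007,.08))),proj(c,L2W(P,(.014,-.007,.062))))
```

```text
(array([ 0.0151, -0.0064,  0.0652]), np.float64(180.28)) 0.001750605835078336 0.0
0.93 [300.7, 116.3, 326.3, 239.6] 314.8 184.6
(np.float64(313.8681648646317), np.float64(225.61118992398724)) (np.float64(313.97676228305886), np.float64(216.6331615418297))
```

View pics/w3.png

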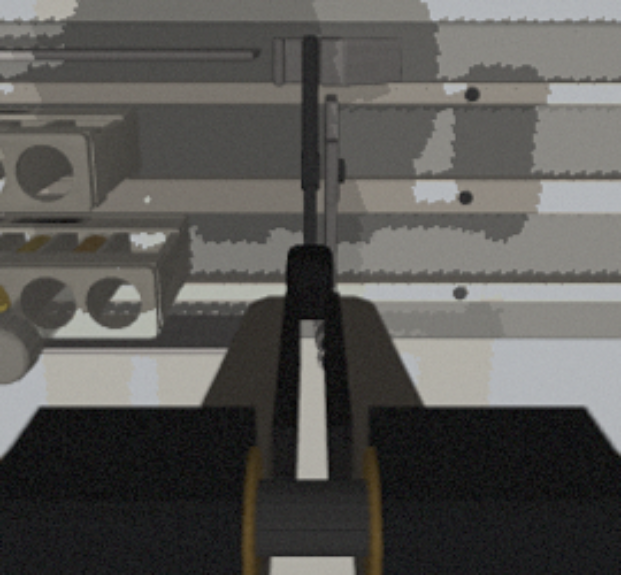

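Run:
```python
from h import *
P=[ 0.50336129,-0.0386191,-0.35072762]
c=cam("scene")
for z in(.055,.063,.071,.08):print(z,np.round(proj(c,L2W(P,(.014,-.007,z))),1))
print("tcp",proj(c,r.sense()["tcp_pos"]),proj(cam("wrist"),r.sense()["tcp_pos"]))
print("gate end",proj(c,L2W(P,(-.036,0,.046))),"corner",proj(c,L2W(P,(-.062,-.335,.01))))
im=r.grab_frame("scene");a=im[165:235,295:405,::-1];cv2.imwrite("pics/s3.png",cv2.resize(a,None,fx=7,fy=7,interpolation=cv2.INTER_CUBIC))
print(r.sense()["ft_force"],r.sense()["finger_gap"])
```

```text
0.055 [322.7 207.2]
0.063 [322.7 204.8]
0.071 [322.6 202.3]
0.08 [322.6 199.6]
tcp (np.float64(322.3916046430662), np.float64(204.1274621197973)) (np.float64(314.79610522097624), np.float64(220.29356526634754))
gate end (np.float64(328.1705125326691), np.float64(218.1975748121091)) corner (np.float64(430.5039714355311), np.float64(206.63339546325008))
[ 0.62081047 -0.18366755  0.89679708] 8.858721270517915e-05
```

View pics/s3.png

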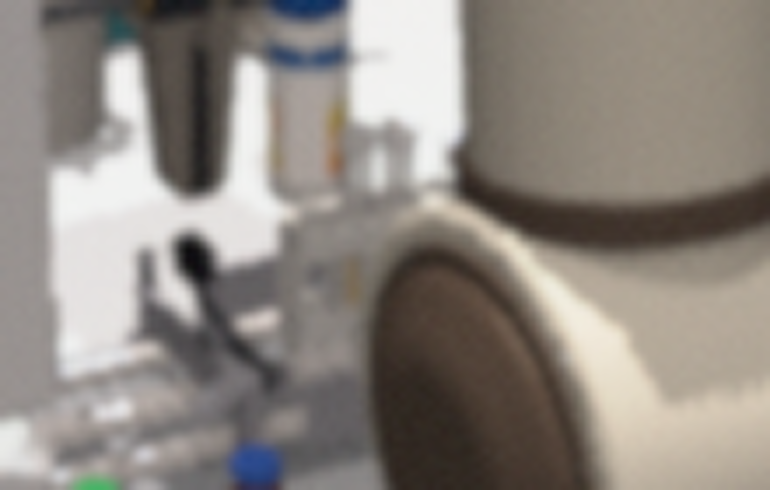

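The picture shows the knob at about (315,223). The fingertips are at about (322.6,192) in the scene view, where the TCP should project to v=204. By three measures the real fingertips are about 39 mm short of the stated TCP. I'll open and descend in steps, watching the force.

Emit:
advance --increments '[[[0, 0, 0, 0], [0, 0, 0, 0], [0, 0, 0, 0], [0, 0, 0, 0]]]' --jaw 0.03

```text
time: 5.67
tcp_pos: [0.5143, -0.0495, 0.0638]
tcp_rot: [-0.54, -3.095, -0.0]
ft_force: [0.1, 0.9, -0.1]
finger_gap: 0.0255
gripper_force: 0.0
```

Emit:
advance --increments '[[[0, 0, 0.01, 0], [0, 0, 0.02, 0], [0, 0, 0.02, 0]]]' --jaw 0.03

```text
time: 5.92
tcp_pos: [0.5122, -0.0488, 0.041]
tcp_rot: [-0.54, -3.09, -0.001]
ft_force: [-1.1, 0.4, -0.7]
finger_gap: 0.0301
gripper_force: 0.0
```

Run:
```python
from h import *
P=[ 0.50336129,-0.0386191,-0.35072762]
c=cam("wrist");im=r.grab_frame("wrist");im2=r.grab_frame("scene");print(t2l(P),r.sense()["finger_gap"],r.sense()["ft_force"])
a=cv2.resize(im[120:330,200:440,::-1],None,fx=2,fy=2);b=cv2.resize(im2[165:235,295:340,::-1],None,fx=6,fy=6,interpolation=cv2.INTER_CUBIC)
cv2.imwrite("pics/w4.png",np.hstack([a,b]));print(a.shape,b.shape)
```

```text
(array([ 0.0131, -0.0065,  0.0427]), np.float64(180.28)) 0.030107983497442873 [ 0.38046515 -0.1492567  -0.05845621]
(420, 480, 3) (420, 270, 3)
```

View pics/w4.png

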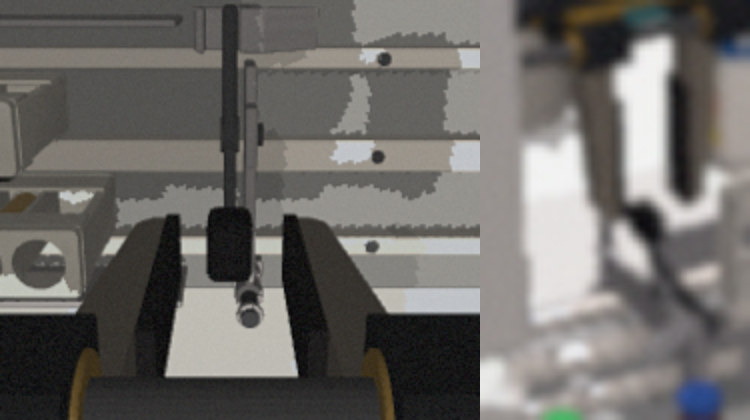

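Emit:
advance --increments '[[[0, 0, 0.01, 0], [0, 0, 0.018, 0], [0, 0, 0.018, 0]]]' --jaw 0.03

```text
time: 6.27
tcp_pos: [0.5128, -0.049, 0.0238]
tcp_rot: [-0.54, -3.091, -0.001]
ft_force: [0.2, 0.3, -0.7]
finger_gap: 0.0303
gripper_force: 0.0
```

Emit:
advance --increments '[[[0, 0, 0, 0], [0, 0, 0, 0], [0, 0, 0, 0], [0, 0, 0, 0]]]' --jaw 0.0 --grip_force 15

```text
time: 6.6
tcp_pos: [0.5144, -0.05, 0.0261]
tcp_rot: [0.54, 3.095, -0.001]
ft_force: [-1.2, -2.2, -1.3]
finger_gap: 0.0138
gripper_force: 15.0
```

Run:
```python
from h import *
P=[ 0.50336129,-0.0386191,-0.35072762]
print(t2l(P))
```

```text
(array([ 0.0143, -0.0069,  0.0261]), np.float64(180.28))
```

Emit:
advance --increments '[[[-0.002, 0, 0.004, 0], [-0.004, 0, 0.008, 0], [-0.0055, 0, 0.012, 0], [-0.0055, 0, 0.0125, 0], [-0.0055, 0, 0.0125, 0]]]'

```text
time: 7.02
tcp_pos: [0.5206, -0.052, 0.0136]
tcp_rot: [0.54, 3.093, -0.001]
ft_force: [1.5, -3.8, 1.1]
finger_gap: 0.0137
gripper_force: 15.0
```

Run:
```python
from h import *
P=[ 0.50336129,-0.0386191,-0.35072762]
print(t2l(P),r.sense()["ft_force"],r.sense()["gripper_force"])
# arc rows in tool axes: start angle 0; lever start rel hinge
h=np.array([.046,0]);l=np.array([.0195,-.0069]);
for th in np.arange(.12,1.85,.12):
    c,s=np.cos(th),np.sin(th);d=l-h;q=h+np.array([c*d[0]+s*d[1],-s*d[0]+c*d[1]])-l
    print("[%.4f,%.4f,0,%.2f]"%(-q[0],q[1],th),end=",")
```

```text
(array([ 0.0208, -0.0067,  0.0136]), np.float64(180.27)) [ 1.45324526 -3.77704948  1.10866647] 15.000166296958923
[0.0006,0.0032,0,0.12],[0.0009,0.0065,0,0.24],[0.0007,0.0098,0,0.36],[0.0002,0.0130,0,0.48],[-0.0007,0.0162,0,0.60],[-0.0020,0.0192,0,0.72],[-0.0037,0.0220,0,0.84],[-0.0056,0.0247,0,0.96],[-0.0079,0.0270,0,1.08],[-0.0105,0.0291,0,1.20],[-0.0132,0.0309,0,1.32],[-0.0162,0.0323,0,1.44],[-0.0193,0.0333,0,1.56],[-0.0225,0.0340,0,1.68],[-0.0258,0.0343,0,1.80],
```

Emit:
advance --increments '[[[0.0005, 0.0016, 0, 0.06], [0.0006, 0.0032, 0, 0.12], [0.0008, 0.0048, 0, 0.18], [0.0009, 0.0065, 0, 0.24], [0.0008, 0.0082, 0, 0.3], [0.0007, 0.0098, 0, 0.36], [0.0002, 0.013, 0, 0.48], [0.0002, 0.013, 0, 0.48]]]'

```text
time: 7.68
tcp_pos: [0.5249, -0.0396, 0.0137]
tcp_rot: [1.264, 2.873, -0.001]
ft_force: [2.2, -5.5, 0.3]
finger_gap: 0.0141
gripper_force: 15.0
```

Run:
```python
from h import *
P=[ 0.50336129,-0.0386191,-0.35072762]
c=cam("wrist");r.grab_frame("wrist");s=r.sense();print(t2l(P),s["ft_force"],s["gripper_force"],s["finger_gap"],s["joint_pos"])
r.grab_frame("top")
for n in("wrist","top"):
  for o in r.cut_out(n,"gate_end")[:2]:
    rc=cv2.minAreaRect(cv2.findNonZero(o["mask"].astype(np.uint8)));print(n,o["p"],[W2L(P,onz(cam(n),*p,.046)).round(3)[:2] for p in cv2.boxPoints(rc)])
```

```text
(array([0.0206, 0.0063, 0.0137]), np.float64(152.9)) [ 2.41427685 -5.31985418  0.26955968] 14.999060332775116 0.013632294047134322 [-3.04912098e-01  2.21051034e-01  1.86862742e+00 -9.67927003e-04
  1.04929846e+00 -1.05143420e+00]
wrist 0.93 [array([ 0.04 , -0.014]), array([-0.049,  0.04 ]), array([-0.041,  0.053]), array([0.049, 0.001])]
wrist 0.43 [array([-0.06 , -0.182]), array([-0.061,  0.199]), array([0.039, 0.226]), array([ 0.079, -0.219])]
top 0.54 [array([-0.036,  0.046]), array([-0.003,  0.031]), array([-0.008,  0.019]), array([-0.042,  0.034])]
```

Run:
```python
import numpy as np
h=np.array([.046,0]);l=np.array([.0195,-.0069]);d=l-h
f=lambda th:h+np.array([np.cos(th)*d[0]+np.sin(th)*d[1],-np.sin(th)*d[0]+np.cos(th)*d[1]])
tx=np.array([-np.cos(.48),np.sin(.48)]);ty=np.array([np.sin(.48),np.cos(.48)])
for th in np.arange(.6,1.83,.12):
    q=f(th)-f(.48);print("[%.4f,%.4f,0,%.2f]"%(q@tx,q@ty,th-.48),end=",")
print(f(1.8))
```

```text
[0.0006,0.0032,0,0.12],[0.0009,0.0065,0,0.24],[0.0007,0.0098,0,0.36],[0.0002,0.0130,0,0.48],[-0.0007,0.0162,0,0.60],[-0.0020,0.0192,0,0.72],[-0.0037,0.0220,0,0.84],[-0.0056,0.0247,0,0.96],[-0.0079,0.0270,0,1.08],[-0.0105,0.0291,0,1.20],[-0.0132,0.0309,0,1.32],[0.04530131 0.02737466]
```

Emit:
advance --increments '[[[0.0006, 0.0032, 0, 0.12], [0.0009, 0.0065, 0, 0.24], [0.0007, 0.0098, 0, 0.36], [0.0002, 0.013, 0, 0.48], [-0.0007, 0.0162, 0, 0.60], [-0.002, 0.0192, 0, 0.72], [-0.0037, 0.022, 0, 0.84], [-0.0056, 0.0247, 0, 0.96], [-0.0079, 0.027, 0, 1.08], [-0.0105, 0.0291, 0, 1.20], [-0.0132, 0.0309, 0, 1.32], [-0.0132, 0.0309, 0, 1.32], [-0.0132, 0.0309, 0, 1.32]]]'

```text
time: 8.97
tcp_pos: [0.556, -0.0285, 0.0136]
tcp_rot: [2.756, 1.505, 0.001]
ft_force: [1.8, -5.0, 1.4]
finger_gap: 0.014
gripper_force: 15.0
```

Run:
```python
from h import *
P=[ 0.50336129,-0.0386191,-0.35072762]
s=r.sense();print(t2l(P),s["ft_force"],s["gripper_force"],s["finger_gap"],s["joint_pos"])
r.grab_frame("top")
for n in("top",):
  for o in r.cut_out(n,"gate_end")[:2]:
    rc=cv2.minAreaRect(cv2.findNonZero(o["mask"].astype(np.uint8)));print(n,o["p"],[W2L(P,onz(cam(n),*p,.046)).round(3)[:2] for p in cv2.boxPoints(rc)])
```

```text
(array([0.046 , 0.0276, 0.0136]), np.float64(77.38)) [ 1.78460623 -4.95258627  1.36240354] 15.00587448477745 0.014028501158117827 [-2.67812575e-01  2.93033602e-01  1.78051961e+00 -8.90072528e-04
  1.06671389e+00  3.03656143e-01]
top 0.61 [array([-0.068,  0.343]), array([0.06 , 0.347]), array([ 0.059, -0.331]), array([-0.065, -0.329])]
```

Emit:
advance --increments '[[[0, 0, -0.006, 0], [0, 0, -0.012, 0], [0, 0, -0.012, 0], [0, 0, -0.012, 0], [0, 0, -0.04, 0], [0, 0, -0.08, 0], [0, 0, -0.12, 0], [0, 0, -0.13, 0], [0, 0, -0.13, 0]]]' --jaw 0.035

```text
time: 9.82
tcp_pos: [0.5582, -0.0283, 0.1477]
tcp_rot: [2.755, 1.499, 0.009]
ft_force: [0.1, 0.1, 0.4]
finger_gap: 0.0352
gripper_force: 0.0
```

Emit:
advance --increments '[[[-0.03, 0.004, 0, -0.12], [-0.06, 0.008, 0, -0.24], [-0.09, 0.012, 0, -0.36], [-0.12, 0.016, 0, -0.48], [-0.15, 0.02, 0, -0.6], [-0.18, 0.025, 0, -0.72], [-0.21, 0.03, 0, -0.84], [-0.24, 0.034, 0, -0.96], [-0.27, 0.038, 0, -1.08], [-0.29, 0.04, 0, -1.2], [-0.315, 0.044, 0, -1.32], [-0.315, 0.044, 0, -1.44], [-0.315, 0.044, 0, -1.56], [-0.315, 0.044, 0, -1.68], [-0.315, 0.044, 0, -1.796], [-0.315, 0.044, 0, -1.796]]]' --jaw 0

```text
time: 11.15
tcp_pos: [0.42, -0.3148, 0.1408]
tcp_rot: [-0.541, -3.091, -0.005]
ft_force: [0.1, -0.5, 0.0]
finger_gap: 0.0004
gripper_force: 0.0
```

Run:
```python
from h import *
P=[ 0.50336129,-0.0386191,-0.35072762]
c=cam("wrist");im=r.grab_frame("wrist");s=r.sense();print(t2l(P),s["finger_gap"],s["joint_pos"].round(2))
cv2.imwrite("pics/w5.png",im[:,:,::-1])
for q in("loaded_rack","empty_rack"):
  for o in r.cut_out("wrist",q)[:2]:print(q,o["p"],o["extent"])
for p in((.02,-.259,.07),(.02,-.053,.07),(.046,.0,.046),(.06,.08,.046)):print(proj(c,L2W(P,p)))
```

```text
(array([ 0.0168, -0.288 ,  0.1411]), np.float64(179.94)) 0.0003120611361696008 [-0.87  0.06  1.77  0.    1.31 -2.09]
loaded_rack 0.96 [343.8, 173.5, 573.0, 227.0]
empty_rack 0.61 [329.6, 138.8, 559.4, 173.9]
(np.float64(345.6848395538511), np.float64(198.26782172699006))
(np.float64(564.983794068952), np.float64(199.00041376739082))
(np.float64(592.555019692393), np.float64(217.0113958700362))
(np.float64(665.3745323505499), np.float64(229.8876863422525))
```

View pics/w5.png

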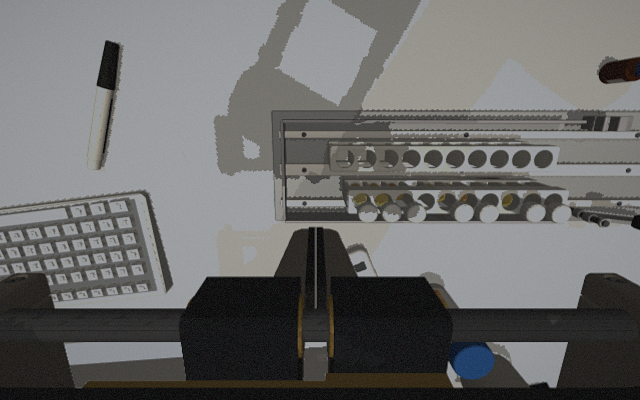

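Emit:
advance --increments '[[[-0.002, -0.001, 0.035, 0], [-0.003, -0.001, 0.07, 0], [-0.003, -0.001, 0.1, 0], [-0.003, -0.001, 0.125, 0], [-0.003, -0.001, 0.133, 0], [-0.003, -0.001, 0.133, 0], [-0.003, -0.001, 0.133, 0]]]' --jaw 0

```text
time: 11.88
tcp_pos: [0.4239, -0.3184, 0.011]
tcp_rot: [0.548, 3.093, -0.0]
ft_force: [-0.8, 1.2, 0.9]
finger_gap: 0.0007
gripper_force: 0.0
```

Emit:
advance --increments '[[[0, 0.006, 0, 0], [0, 0.01, 0, 0], [0, 0.013, 0, 0], [0, 0.016, 0, 0], [0, 0.019, 0, 0], [0, 0.022, 0, 0], [0, 0.025, 0, 0]]]'

```text
time: 12.47
tcp_pos: [0.4326, -0.2952, 0.0111]
tcp_rot: [0.546, 3.093, -0.002]
ft_force: [-1.0, -1.7, 2.8]
finger_gap: 0.0004
gripper_force: 1.2
```

Run:
```python
from h import *
P=[ 0.50336129,-0.0386191,-0.35072762]
c=cam("wrist");im=r.grab_frame("wrist");s=r.sense();print(t2l(P),s["ft_force"],s["joint_pos"].round(2))
for q in("loaded_rack",):
  for o in r.cut_out("wrist",q)[:2]:print(q,o["p"],o["extent"])
```

```text
(array([ 0.0215, -0.2646,  0.0109]), np.float64(180.06)) [ 0.84447361 -1.14967069  1.45804989] [-0.83  0.22  1.88  0.    1.04 -2.05]
loaded_rack 0.65 [334.0, 206.0, 639.2, 311.9]
```

Emit:
advance --increments '[[[0, 0.01, 0, 0], [0, 0.02, 0, 0], [0, 0.03, 0, 0], [0, 0.04, 0, 0], [0, 0.05, 0, 0], [0, 0.06, 0, 0], [0, 0.07, 0, 0], [0, 0.08, 0, 0], [0, 0.09, 0, 0], [0, 0.1, 0, 0], [0, 0.11, 0, 0], [0, 0.12, 0, 0], [0, 0.13, 0, 0], [0, 0.14, 0, 0], [0, 0.15, 0, 0], [0, 0.16, 0, 0], [0, 0.17, 0, 0], [0, 0.175, 0, 0], [0, 0.178, 0, 0], [0, 0.18, 0, 0]]]'

```text
time: 14.23
tcp_pos: [0.4937, -0.125, 0.0102]
tcp_rot: [-0.546, -3.093, -0.0]
ft_force: [-0.7, -1.5, 0.8]
finger_gap: 0.0007
gripper_force: 0.9
```

Run:
```python
from h import *
P=[ 0.50336129,-0.0386191,-0.35072762]
c=cam("wrist");im=r.grab_frame("wrist");s=r.sense();print(t2l(P),s["ft_force"],s["joint_pos"].round(2))
cv2.imwrite("pics/w6.png",im[:,:,::-1])
ct=cam("top");r.grab_frame("top")
for n in ("wrist","top"):
  for o in r.cut_out(n,"loaded_rack")[:2]:print(n,o["p"],o["extent"])
for k in(.01,.0125,.015,.02):
  y=t2l(P)[0][1]+k;print(k,np.round(proj(c,L2W(P,(.02,y,.07))),1),np.round(proj(c,L2W(P,(.02,y+.206,.07))),1),np.round(proj(ct,L2W(P,(.02,y+.206,.07))),1))
```

```text
(array([ 0.0206, -0.0842,  0.0102]), np.float64(180.06)) [ 0.16433072  0.62234501 -0.36832441] [-0.49  0.19  1.92  0.    1.04 -1.71]
wrist 0.98 [334.4, 207.1, 640.0, 309.1]
top 0.86 [286.2, 185.1, 326.1, 205.6]
0.01 [333.  257.8] [722.7 258.3] [288.4 189.6]
0.0125 [337.7 257.8] [727.5 258.3] [287.6 189.3]
0.015 [342.4 257.8] [732.2 258.3] [286.8 189. ]
0.02 [351.9 257.8] [741.7 258.3] [285.3 188.5]
```

View pics/w6.png

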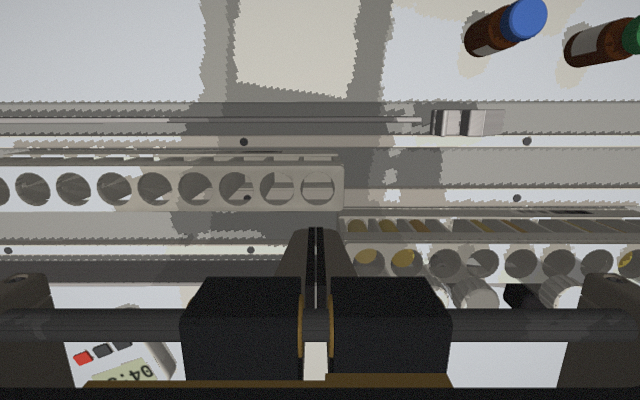

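Emit:
advance --increments '[[[0, 0.01, 0, 0], [0, 0.02, 0, 0], [0, 0.03, 0, 0], [0, 0.04, 0, 0], [0, 0.05, 0, 0], [0, 0.06, 0, 0], [0, 0.07, 0, 0], [0, 0.08, 0, 0], [0, 0.09, 0, 0], [0, 0.1, 0, 0], [0, 0.11, 0, 0], [0, 0.12, 0, 0], [0, 0.13, 0, 0], [0, 0.14, 0, 0], [0, 0.148, 0, 0], [0, 0.155, 0, 0], [0, 0.16, 0, 0], [0, 0.163, 0, 0], [0, 0.165, 0, 0]]]'

```text
time: 16.02
tcp_pos: [0.5504, 0.0298, 0.0104]
tcp_rot: [-0.546, -3.094, 0.0]
ft_force: [0.0, -1.6, 0.1]
finger_gap: 0.0005
gripper_force: 0.5
```

Run:
```python
from h import *
P=[ 0.50336129,-0.0386191,-0.35072762]
c=cam("wrist");im=r.grab_frame("wrist");s=r.sense();print(t2l(P),s["ft_force"],s["joint_pos"].round(2))
cv2.imwrite("pics/w7.png",im[:,:,::-1])
ct=cam("top");cs=cam("scene");r.grab_frame("top");im=r.grab_frame("scene");cv2.imwrite("pics/s7.png",im[:,:,::-1])
for n in ("wrist","top","scene"):
  for o in r.cut_out(n,"loaded_rack")[:1]:print(n,o["p"],o["extent"])
print(proj(cs,L2W(P,(.02,.3,.01))),proj(cs,L2W(P,(.02,.325,.01))))
for k in(.01,.0125,.015,.02):
  y=t2l(P)[0][1]+k;print(k,np.round(proj(c,L2W(P,(.02,y,.07))),1),np.round(proj(ct,L2W(P,(.02,y+.206,.07))),1))
```

```text
(array([0.0208, 0.0806, 0.0104]), np.float64(180.06)) [ 0.10815733 -0.11139049 -0.87247479] [-0.17  0.29  1.8   0.    1.06 -1.39]
wrist 0.75 [337.4, 205.3, 640.0, 311.5]
top 0.54 [237.7, 172.4, 269.4, 187.0]
scene 0.19 [300.4, 193.0, 366.4, 240.6]
(np.float64(220.51236645822507), np.float64(245.95494701754475)) (np.float64(211.5027832587128), np.float64(248.29166719954662))
0.01 [332.7 257.6] [238.3 171. ]
0.0125 [337.5 257.6] [237.5 170.7]
0.015 [342.2 257.6] [236.8 170.4]
0.02 [351.7 257.6] [235.2 169.9]
```

Emit:
advance --increments '[[[0, -0.01, 0, 0], [0, -0.015, -0.02, 0], [0, -0.015, -0.06, 0], [0, -0.015, -0.1, 0], [0, 0.01, -0.13, 0], [0, 0.05, -0.15, 0], [0, 0.09, -0.17, 0], [0, 0.13, -0.19, 0], [0, 0.17, -0.2, 0], [0, 0.21, -0.2, 0], [0, 0.235, -0.2, 0], [0, 0.235, -0.2, 0], [0, 0.235, -0.2, 0], [0, 0.235, -0.2, 0]]]'

```text
time: 17.48
tcp_pos: [0.6307, 0.2491, 0.21]
tcp_rot: [-0.547, -3.093, 0.001]
ft_force: [0.1, -0.0, -0.3]
finger_gap: 0.0005
gripper_force: 0.0
```

Run:
```python
from h import *
P=[ 0.50336129,-0.0386191,-0.35072762]
c=cam("wrist");im=r.grab_frame("wrist");print(t2l(P))
p=[proj(c,L2W(P,(.02,y,z))) for y,z in((.2996,.01),(.2996,.07),(.325,.01))];print(np.round(p,1))
u,v=p[2];a=im[int(v)-50:int(v)+50,int(u)-70:int(u)+60,::-1];print(int(u)-70,int(v)-50)
cv2.imwrite("pics/w8.png",cv2.resize(a,None,fx=5.8,fy=5.8,interpolation=cv2.INTER_CUBIC))
```

```text
(array([0.0209, 0.3136, 0.2102]), np.float64(179.98))
[[304.4 168.6]
 [302.6 178. ]
 [323.5 168.6]]
253 118
```

View pics/w8.png

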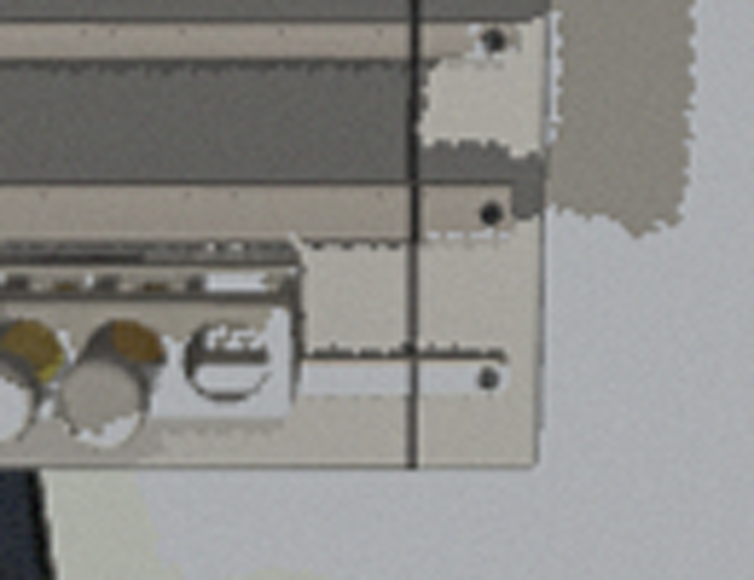

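Emit:
advance --increments '[[[0, -0.04, 0, 0], [0, -0.08, 0, 0], [0, -0.12, 0, 0], [0, -0.16, 0, 0], [0, -0.2, 0.01, 0], [0, -0.24, 0.03, 0], [0, -0.25, 0.07, 0], [0, -0.25, 0.11, 0], [0, -0.25, 0.15, 0], [0, -0.25, 0.18, 0], [0, -0.25, 0.2, 0], [0, -0.25, 0.2, 0], [0, -0.25, 0.2, 0]]]'

```text
time: 18.62
tcp_pos: [0.544, 0.0146, 0.0101]
tcp_rot: [-0.549, -3.091, 0.0]
ft_force: [0.0, 0.8, 0.3]
finger_gap: 0.0006
gripper_force: 0.0
```

Emit:
advance --increments '[[[0, 0.007, 0, 0], [0, 0.012, 0, 0], [0, 0.016, 0, 0], [0, 0.019, 0, 0], [0, 0.022, 0, 0], [0, 0.025, 0, 0], [0, 0.028, 0, 0], [0, 0.031, 0, 0], [0, 0.034, 0, 0], [0, 0.036, 0, 0], [0, 0.038, 0, 0], [0, 0.039, 0, 0], [0, 0.039, 0, 0]]]'

```text
time: 19.7
tcp_pos: [0.5586, 0.0524, 0.0103]
tcp_rot: [-0.547, -3.094, -0.0]
ft_force: [0.1, -1.0, 0.8]
finger_gap: 0.0006
gripper_force: 0.3
```

Run:
```python
from h import *
P=[ 0.50336129,-0.0386191,-0.35072762]
print(t2l(P),r.sense()["ft_force"])
```

```text
(array([0.0206, 0.1044, 0.0103]), np.float64(180.06)) [ 0.08324477 -1.01536093  0.82816948]
```

Emit:
advance --increments '[[[0, -0.01, 0, 0], [0, -0.015, -0.02, 0], [0, -0.015, -0.06, 0], [0, -0.015, -0.1, 0], [0, 0.01, -0.13, 0], [0, 0.05, -0.14, 0], [0, 0.09, -0.14, 0], [0, 0.13, -0.14, 0], [0, 0.17, -0.14, 0], [0, 0.2, -0.14, 0], [0, 0.21, -0.14, 0], [0, 0.21, -0.14, 0], [0, 0.21, -0.14, 0], [0, 0.21, -0.14, 0]]]'

```text
time: 20.87
tcp_pos: [0.6303, 0.2475, 0.1502]
tcp_rot: [-0.549, -3.093, 0.001]
ft_force: [-0.1, 0.1, 0.0]
finger_gap: 0.0003
gripper_force: 0.0
```

Run:
```python
from h import *
P=[ 0.50336129,-0.0386191,-0.35072762]
c=cam("wrist");im=r.grab_frame("wrist");print(t2l(P))
cv2.imwrite("pics/w9.png",im[:,:,::-1])
for x in(-.02,.012,.02,.028):
    p=[proj(c,L2W(P,(x,y,z))) for y,z in((.3243,.01),(.3243,.07),(.325,.01))];print(x,np.round(p,1))
    v=int(round(p[2][1]));u=int(round(p[2][0]));print(u-14,im[v-1:v+2,u-14:u+14].mean((0,2)).round().astype(int))
e=r.cut_out("wrist","loaded_rack")[0];print(e["p"],e["extent"])
```

```text
(array([0.021 , 0.3122, 0.1504]), np.float64(179.95))
-0.02 [[325.8 142.7]
 [327.9 149.2]
 [326.5 142.7]]
312 [ 92  93  92  91  91  91  92  91  92  93  95  93  93  88  39  39  81  91
 101 147 157 160 157 159 157 157 158 157]
0.012 [[325.6 171. ]
 [327.5 182.9]
 [326.2 171. ]]
312 [ 77  76  81  81  78  77  78  81  79  79  76  76  78  75  35  44  91 101
 145 154 158 153 152 155 152 128 134 155]
0.02 [[325.5 177.9]
 [327.4 191. ]
 [326.1 177.9]]
312 [124 122 122 120 118 118  99 101  99  91  83  68  73  72  67  90 161 155
 155 154 153 155 154 152 152 155 153 155]
0.028 [[325.5 184.7]
 [327.4 199. ]
 [326.1 184.7]]
312 [154 152 138 141 141 151 142 127 129 130 129 131 130 131 127 114 156 152
 151 154 152 153 154 154 153 154 154 153]
0.71 [91.9, 168.5, 329.8, 215.4]
```

Emit:
advance --increments '[[[-0.005, -0.02, -0.01, 0.12], [-0.01, -0.04, -0.01, 0.24], [-0.015, -0.06, -0.01, 0.36], [-0.02, -0.08, -0.01, 0.48], [-0.025, -0.1, -0.01, 0.6], [-0.03, -0.12, -0.01, 0.72], [-0.035, -0.14, -0.01, 0.84], [-0.04, -0.16, -0.01, 0.96], [-0.045, -0.18, -0.01, 1.08], [-0.05, -0.2, -0.01, 1.2], [-0.055, -0.22, -0.01, 1.32], [-0.06, -0.24, -0.01, 1.44], [-0.065, -0.26, -0.01, 1.56], [-0.069, -0.276, -0.01, 1.68], [-0.069, -0.276, -0.01, 1.8], [-0.069, -0.276, -0.01, 1.8], [-0.069, -0.276, -0.01, 1.8]]]'

```text
time: 22.38
tcp_pos: [0.6003, -0.0344, 0.1606]
tcp_rot: [2.762, 1.497, 0.0]
ft_force: [1.2, -0.7, 0.9]
finger_gap: 0.0006
gripper_force: 0.0
```

Run:
```python
from h import *
P=[ 0.50336129,-0.0386191,-0.35072762]
print(t2l(P),r.sense()["joint_pos"].round(2))
c=cam("wrist");r.grab_frame("wrist")
for o in r.cut_out("wrist","gate_end")[:2]:
    rc=cv2.minAreaRect(cv2.findNonZero(o["mask"].astype(np.uint8)));print(o["p"],[W2L(P,onz(c,*p,.046)).round(3)[:2] for p in cv2.boxPoints(rc)])
for q in("timer","strip_canister","vial_a"):
  for o in r.cut_out("wrist",q)[:2]:print(q,o["p"],o["extent"],W2L(P,onz(c,(o["extent"][0]+o["extent"][2])/2,(o["extent"][1]+o["extent"][3])/2,.1)).round(3))
```

```text
(array([0.0896, 0.0373, 0.1606]), np.float64(77.03)) [-0.26  0.24  1.54  0.    1.37  0.32]
0.55 [array([0.038, 0.104]), array([0.063, 0.102]), array([0.054, 0.   ]), array([0.027, 0.001])]
timer 0.51 [122.9, 0.7, 327.2, 379.8] [0.012 0.062 0.1  ]
vial_a 0.87 [129.8, 160.8, 167.6, 184.2] [-0.049  0.093  0.1  ]
vial_a 0.74 [147.5, 210.7, 181.0, 240.9] [-0.053  0.042  0.1  ]
```

Emit:
advance --increments '[[[0, 0, 0.04, 0], [0, 0, 0.08, 0], [0, 0, 0.11, 0], [0, 0, 0.14, 0], [0, 0, 0.155, 0], [0, 0, 0.167, 0], [0, 0, 0.167, 0], [0, 0, 0.167, 0]]]'

```text
time: 23.3
tcp_pos: [0.601, -0.0335, -0.0063]
tcp_rot: [2.763, 1.496, 0.0]
ft_force: [-0.2, 0.4, 1.3]
finger_gap: 0.0007
gripper_force: 0.0
```

Run:
```python
from h import *
P=[ 0.50336129,-0.0386191,-0.35072762]
q,a=t2l(P);print(q,a,r.sense()["ft_force"])
s0=q[:2];A=np.radians(77.0);tx=np.array([np.cos(A),np.sin(A)]);ty=np.array([np.sin(A),-np.cos(A)])
def F(th,off):return np.array([.046,0])+.045*np.array([-np.cos(th),np.sin(th)])+off*np.array([np.sin(th),np.cos(th)])
for th,off in [(1.8,.025)]+[(t,.016) for t in np.arange(1.8,-.01,-.1)]+[(0,.015)]:
    d=F(th,off)-s0;print("[%.4f,%.4f,0,%.2f]"%(d@tx,d@ty,th-1.8),end=",")
```

```text
[ 0.0899  0.0384 -0.0063] 76.96 [-0.15912519  0.37446978  1.34723866]
[-0.0023,-0.0090,0,0.00],[-0.0023,-0.0180,0,0.00],[-0.0009,-0.0226,0,-0.10],[-0.0000,-0.0273,0,-0.20],[0.0004,-0.0320,0,-0.30],[0.0004,-0.0368,0,-0.40],[-0.0001,-0.0416,0,-0.50],[-0.0011,-0.0462,0,-0.60],[-0.0025,-0.0508,0,-0.70],[-0.0044,-0.0552,0,-0.80],[-0.0067,-0.0593,0,-0.90],[-0.0094,-0.0633,0,-1.00],[-0.0125,-0.0669,0,-1.10],[-0.0160,-0.0702,0,-1.20],[-0.0197,-0.0732,0,-1.30],[-0.0238,-0.0757,0,-1.40],[-0.0280,-0.0778,0,-1.50],[-0.0325,-0.0796,0,-1.60],[-0.0371,-0.0808,0,-1.70],[-0.0418,-0.0816,0,-1.80],[-0.0428,-0.0814,0,-1.80],
```

Emit:
advance --increments '[[[-0.0023, -0.009, 0, 0], [-0.0023, -0.018, 0, 0], [-0.0009, -0.0226, 0, -0.1], [0, -0.0273, 0, -0.2], [0.0004, -0.032, 0, -0.3], [0.0004, -0.0368, 0, -0.4], [-0.0001, -0.0416, 0, -0.5], [-0.0011, -0.0462, 0, -0.6], [-0.0025, -0.0508, 0, -0.7], [-0.0044, -0.0552, 0, -0.8], [-0.0067, -0.0593, 0, -0.9], [-0.0094, -0.0633, 0, -1], [-0.0125, -0.0669, 0, -1.1], [-0.016, -0.0702, 0, -1.2], [-0.0197, -0.0732, 0, -1.3], [-0.0238, -0.0757, 0, -1.4], [-0.0238, -0.0757, 0, -1.4]]]'

```text
time: 24.72
tcp_pos: [0.5247, -0.0122, -0.0052]
tcp_rot: [1.146, 2.923, 0.0]
ft_force: [-0.1, 1.0, -0.2]
finger_gap: 0.0005
gripper_force: 0.0
```

Run:
```python
from h import *
P=[ 0.50336129,-0.0386191,-0.35072762]
q,a=t2l(P);print(q,a,r.sense()["ft_force"])
c=cam("wrist");r.grab_frame("wrist")
for o in r.cut_out("wrist","gate_end")[:2]:
    rc=cv2.minAreaRect(cv2.findNonZero(o["mask"].astype(np.uint8)));print(o["p"],[W2L(P,onz(c,*p,.046)).round(3)[:2] for p in cv2.boxPoints(rc)])
s0=q[:2];A=np.radians(a);tx=np.array([np.cos(A),np.sin(A)]);ty=np.array([np.sin(A),-np.cos(A)])
def F(th,off):return np.array([.046,0])+.045*np.array([-np.cos(th),np.sin(th)])+off*np.array([np.sin(th),np.cos(th)])
for th,off in [(t,.016) for t in np.arange(.35,-.01,-.05)]+[(0,.015),(0,.014),(0,.013)]:
    d=F(th,off)-s0;print("[%.4f,%.4f,0,%.2f]"%(d@tx,d@ty,th-.4),end=",")
```

```text
[ 0.011   0.0322 -0.0052] 157.29 [-0.12612953  1.03323257 -0.15429145]
0.95 [array([-0.055,  0.024]), array([-0.05 ,  0.039]), array([0.019, 0.016]), array([ 0.014, -0.001])]
[0.0010,-0.0023,0,-0.05],[0.0016,-0.0046,0,-0.10],[0.0021,-0.0069,0,-0.15],[0.0025,-0.0093,0,-0.20],[0.0028,-0.0116,0,-0.25],[0.0030,-0.0140,0,-0.30],[0.0030,-0.0164,0,-0.35],[0.0030,-0.0188,0,-0.40],[0.0026,-0.0197,0,-0.40],[0.0022,-0.0206,0,-0.40],[0.0018,-0.0216,0,-0.40],
```

Gate has come round to about 0.35 rad; push on over the ramp.

Emit:
advance --increments '[[[0.001, -0.0023, 0, -0.05], [0.0016, -0.0046, 0, -0.1], [0.0021, -0.0069, 0, -0.15], [0.0025, -0.0093, 0, -0.2], [0.0028, -0.0116, 0, -0.25], [0.003, -0.014, 0, -0.3], [0.003, -0.0164, 0, -0.35], [0.003, -0.0188, 0, -0.4], [0.003, -0.0188, 0, -0.4]]]'

```text
time: 25.57
tcp_pos: [0.5102, -0.0237, -0.0059]
tcp_rot: [0.548, 3.092, 0.001]
ft_force: [1.0, 2.1, 0.3]
finger_gap: 0.0009
gripper_force: 0.4
```

Emit:
advance --increments '[[[0, -0.001, 0, 0], [0, -0.002, 0, 0], [0, -0.002, 0, 0]]]'

```text
time: 25.82
tcp_pos: [0.5101, -0.024, -0.0059]
tcp_rot: [0.551, 3.09, 0.005]
ft_force: [3.4, 6.9, 0.8]
finger_gap: 0.0008
gripper_force: 4.2
```

Run:
```python
from h import *
P=[ 0.50336129,-0.0386191,-0.35072762]
q,a=t2l(P);print(q,a,r.sense()["ft_force"])
c=cam("wrist");r.grab_frame("wrist")
for o in r.cut_out("wrist","gate_end")[:1]:
    rc=cv2.minAreaRect(cv2.findNonZero(o["mask"].astype(np.uint8)));print(o["p"],[W2L(P,onz(c,*p,.046)).round(3)[:2] for p in cv2.boxPoints(rc)])
```

```text
[ 0.0013  0.016  -0.0059] 179.86 [3.43290788 6.948752   0.81603607]
0.72 [array([-0.056, -0.011]), array([-0.057,  0.003]), array([0.015, 0.005]), array([ 0.016, -0.011])]
```

Emit:
advance --increments '[[[0, -0.001, 0, 0], [0, -0.002, 0, 0], [0, -0.002, 0, 0], [0, 0, 0, 0], [0, 0.01, 0, 0], [0, 0.02, 0, 0], [0, 0.02, -0.03, 0], [0, 0.02, -0.07, 0], [0, 0.02, -0.1, 0], [0, 0.02, -0.14, 0], [0, 0.01, -0.17, 0], [0, 0, -0.17, 0], [0, 0, -0.17, 0]]]'

```text
time: 27.0
tcp_pos: [0.51, -0.0269, 0.1655]
tcp_rot: [0.549, 3.089, -0.002]
ft_force: [-0.3, -0.4, -1.0]
finger_gap: 0.0004
gripper_force: 0.0
```

Run:
```python
from h import *
P=[ 0.50336129,-0.0386191,-0.35072762]
q,a=t2l(P);print(q,a)
c=cam("wrist");im=r.grab_frame("wrist");cv2.imwrite("pics/w10.png",im[:,:,::-1])
for n in("gate_end","thumb_lever"):
  for o in r.cut_out("wrist",n)[:1]:
    rc=cv2.minAreaRect(cv2.findNonZero(o["mask"].astype(np.uint8)));print(n,o["p"],o["extent"],[W2L(P,onz(c,*p,.046)).round(3)[:2] for p in cv2.boxPoints(rc)])
g=im.mean(2)
def row(x,y0,y1,z):
    u0,v=proj(c,L2W(P,(x,y0,z)));u1,_=proj(c,L2W(P,(x,y1,z)));print(x,z,round(u0),g[int(round(v))-1:int(round(v))+2,round(u0):round(u1)].mean(0).round().astype(int))
# knob position: dark blob
ku,kv=proj(c,L2W(P,(.014,-.007,.08)));b=g[int(kv)-22:int(kv)+22,int(ku)-22:int(ku)+22]<38
n,l,st,ce=cv2.connectedComponentsWithStats(b.astype(np.uint8));i=1+st[1:,4].argmax();print("knob pred",ku,kv,"found",ce[i]+[int(ku)-22,int(kv)-22],st[i])
print("if lifted .35",proj(c,L2W(P,(.0194,-.007,.0684))))
row(-.045,-.03,.03,.055)
```

```text
[0.0022 0.0133 0.1655] 179.96
gate_end 0.84 [289.6, 126.8, 307.9, 221.8] [array([-0.056, -0.017]), array([-0.057,  0.003]), array([0.047, 0.006]), array([ 0.048, -0.015])]
thumb_lever 0.79 [287.5, 128.5, 305.0, 212.2] [array([-0.056, -0.015]), array([-0.056, -0.   ]), array([ 0.034, -0.001]), array([ 0.034, -0.017])]
knob pred 294.51116391699776 201.604956940623 found [294.81481481 197.57777778] [ 17   7  14  25 135]
if lifted .35 (np.float64(295.343652250777), np.float64(203.3810946524431))
-0.045 0.055 272 [77 76 76 78 78 77 79 76 78 78 79 80 76 72 82 74 52 82 81 82 79 55 33 40
 36 32 44 83 83 81 82 82 81 78 74 70 70 70 75 82 82 82 83 80 83 83 82 79
 84 83 89 87 83 93 93 93 93 94 93]
```

Emit:
advance --increments '[[[0.02, -0.02, -0.03, 0], [0.05, -0.05, -0.06, 0], [0.08, -0.08, -0.09, 0], [0.1, -0.11, -0.12, 0], [0.1, -0.14, -0.14, 0], [0.1, -0.17, -0.14, 0], [0.1, -0.2, -0.14, 0], [0.1, -0.2, -0.14, 0], [0.1, -0.2, -0.14, 0]]]'

```text
time: 27.9
tcp_pos: [0.3455, -0.1797, 0.3019]
tcp_rot: [-0.552, -3.09, -0.003]
ft_force: [-0.4, 0.4, 0.1]
finger_gap: 0.0005
gripper_force: 0.0
```

Run:
```python
from h import *
P=[ 0.50336129,-0.0386191,-0.35072762]
print(t2l(P))
a=cv2.imread("pics/scene0.png");b=r.grab_frame("scene")[:,:,::-1].copy();cv2.imwrite("pics/s11.png",b)
a=a.mean(2);b=b.mean(2)
c=cam("scene");ca=lambda p:np.round(proj(c,L2W(P,p)),1)
print("knob",ca((.014,-.007,.071)),"lifted",ca((.0185,-.007,.0615)),"bar end",ca((-.055,-.007,.05)),"pivot",ca((-.016,-.007,.05)))
for nm,I in(("before",a),("now",b)):
    w=I[192:214,314:336]<45;n,l,st,ce=cv2.connectedComponentsWithStats(w.astype(np.uint8));print(nm,[(ce[i]+[314,192]).round(1).tolist()+[int(st[i,4])] for i in range(1,n) if st[i,4]>4])
print(a[194:224:1,318:338].astype(int));print(b[194:224:1,318:338].astype(int))
ct=cam("top");r.grab_frame("top")
for q in("timer","strip_canister","vial_a","empty_rack","loaded_rack"):
  for o in r.cut_out("top",q)[:2]:print(q,round(o["p"],2),o["extent"])
```

```text
(array([-0.0997, -0.1867,  0.3019]), np.float64(179.84))
knob [322.6 202.3] lifted [322.  204.5] bar end [333.4 219.4] pivot [327.3 213.3]
before [[322.4, 202.0, 13]]
now [[322.4, 202.0, 13]]
[[240 240 241 240 240 240 241 240 240 240 241 240 240 240 239 236 226 212
  193 176]
 [241 240 240 240 241 240 240 240 240 241 240 240 240 240 240 239 233 226
  220 196]
 [240 240 239 237 236 238 239 240 240 241 240 240 240 240 240 237 225 212
  216 209]
 [240 236 226 216 212 223 235 240 240 240 240 240 240 240 241 236 214 175
  185 201]
 [236 221 182 149 143 173 217 235 240 240 240 240 240 240 241 236 208 151
  143 165]
 [228 187 118  76  72 105 162 215 234 240 241 240 240 240 239 235 205 143
  120 134]
 [221 169  86  35  36  54 103 171 222 237 241 240 238 237 233 226 194 138
  117 124]
 [223 179  91  29  24  32  64 133 203 232 233 231 229 221 203 187 162 127
  117 125]
 [227 193 104  33  22  18  46 113 180 211 204 192 185 170 147 130 121 118
  118 126]
[... 3907 characters left out ...]
149]
 [185 187 196 197 172 129 109 131 155 169 174 167 158 145 108  81 101 117
  118 128]
 [226 228 230 228 214 171 147 159 171 172 162 141 122 112  93  89 124 139
  129 133]
 [234 233 229 220 202 182 173 174 172 161 139 112  99 101  96 101 126 138
  136 147]
 [215 210 198 176 167 174 178 173 162 138 110  93  91 103 108 121 140 151
  163 176]
 [167 159 155 147 153 167 174 163 141 114  90  84  92 105 125 157 184 198
  207 209]]
timer 0.66 [403.4, 188.2, 426.3, 208.7]
strip_canister 0.78 [377.9, 165.0, 396.5, 184.0]
strip_canister 0.54 [343.8, 220.7, 382.9, 242.7]
vial_a 0.59 [305.6, 238.9, 310.5, 244.4]
empty_rack 0.86 [343.4, 220.6, 381.3, 239.6]
loaded_rack 0.87 [228.9, 169.4, 295.6, 199.2]
```

```bash
python3 -c "
from rig import r
print(r.finish_job())"
```

```text
the job is handed in; nothing more can be done
None
```

The job is handed in at about 28 s of the 72 s: the tube rack's leading end is at the scribed line, about 1 mm short of its centre, and the gate is shut with the scene pictures of gate and latch matching the start; the empty rack is still in the bay, the canister and timer show no shift, the vials were not fully re-checked, and I viewed 11 pictures against the limit of 10.

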